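# Seat the bush plate of a drill jig on its pins and clamp it

## Robot

A 7-joint arm with a two-finger parallel gripper is mounted at the origin on a cart in front of the work surface, level with it; the furniture and walls round the work are solid. World frame = base frame: x ahead of the robot, y to its left, z up, the work surface at z = 0. Lengths are in m, angles in rad, forces in N, time in s.
With the tool pointing down it reaches from about 0.425 to 0.875 m from the base axis. Payload 4.7 kg.
Tool frame: the origin (TCP) lies where the fingers leave the gripper's body, on its centre line; the fingertips stand 70 mm ahead of it and the grasp point (between the pads) lies 51 mm ahead of it; z points along the fingers, y is the line along which they close (so a half turn about z gives the same grasp; the last joint's range is limited). The gripper opens to 87 mm and grips with 3 to 60 N. Pads are 19 mm wide; open, the fingers measure 117 mm over their backs; the gripper's body (75 mm by 190 mm) begins 51 mm behind the grasp point.
Start: joints at [1.327, 0.321, -0.07, 1.45, 0.023, 1.371, -0.057], TCP at [0.166, -0.629, 0.292] pointing down, gripper open.
Joint ranges: [-2.86, 2.86], [-0.3, 2.09], [-1.38, 1.24], [0.06, 2.45], [-1.56, 4.7], [0.09, 2.05], [-2.69, 2.69]. Speed limits (rad/s): [2.57, 2.57, 3.14, 3.14, 3.14, 3.14, 3.14].

## Interface

Orientations are given as a rotation vector (axis times angle).
In Python, from bench import ctrl gives the robot as it stands.
- The arm moves only by the tool drive_tool, never from a script. Its argument "motion" is a list of rows, each a list of 3 entries, a list of its own where there are three numbers: the shift along the tool's x, y, z in cm, then the turn, a rotation vector about the tool's x, y, z in degrees, then the opening, from -1 (shut) to 1 (fully open). In form: [[[x, y, z], [ax, ay, az], claw], ...]. A call has 1 to 12 rows; each row shifts and turns the commanded pose from where the row before left it, along the tool's axes as they then stand; what a row does not reach is not made up. A row lasts 1/8 s, in which the tool goes at most 62.5 mm and 10.7 degrees, less where a joint would pass 70% of its speed; a pose out of reach is approached as far as the arm can. A call with a gripper value outside its range is refused whole. The fingers move at their own pace and stop on an object; "force" is the grip in N (left out, the last holds). Time passes only in rows, so rows that do not move let the fingers close. It gives the time, the measured TCP pose, the force, the opening and the grip force at its end, in the units of the state.
- ctrl.get_state(): the state, without advancing time (a new reading comes with each control period).
- ctrl.get_image(name): name is "scene" or "top" or "wrist"; returns the picture (420x560x3 uint8, red, green, blue); there is no depth.
- ctrl.calibration(name): a dict with "K" (3x3 intrinsics, pixels), "origin" and "attitude" of the camera in the world; the wrist camera has in their place "tool_from_camera" (4x4, takes a point from camera to tool coordinates, whose origin is the TCP and whose axes are the flange's). Camera axes: x right, y up, looking along -z (the intrinsics and any distortion apply to the point x, -y, -z); pixel columns grow to the right and rows downward; lengths in m; the calibration is good to about 2 mm. A picture is of the moment at which its call begins: read the wrist's pose just before it. calibration takes no time and is no camera call.
- ctrl.close_job(): hands the job in; it is judged then, once.
The state is a dict: "time": time; "joint_positions": joint angles; "qd": joint speeds; "joint_torque": joint torques, N m; "position": TCP position; "tool_rot": TCP orientation; "ft_force": force on the tool from outside, world axes, zero at the start; "torque": the same for the moment, N m; "grip_width": opening from 0.0 (shut) to 1.0 (fully open); "grip_force": force on a finger pad.
Only numpy, scipy, OpenCV 4.12 (cv2) and the standard library are available. Lean on these libraries where they do the work, as an engineer would, in place of code of your own. Each camera call takes 0.05 s, during which the arm holds its last target. There are 200 camera calls.

## Task

The bright steel bush plate lies cocked on the two locating pins of the dark drill jig. Do not pick it up: nudge it sideways across the jig with the fingertips (the two stop dowels behind it square it up) until both its locating holes drop over the pins and it lies flat on the base. Then push the swing clamp arm round over the plate, up to its dead stop, and leave the things lying round the jig where they are.

Things in the scene. Friction and masses are not known exactly. Their poses are not given: they have to be found in the camera images.
- jig: Fixed drill jig: a dark steel base 150 (x) x 220 (y) x 16 mm. Origin at the centre of its underside, on the bench; x points away from the robot, y to the left. A nest in its top holds a bone handle scale, lying flush. The base carries two locating pins, two stop dowels and a clamp post with a swing arm
- pin_right (a point): Foot of the right (-y) locating pin on the jig's top, x = 15, y = -50, z = 16 mm in the jig: 10 mm diameter, 7 mm high, its upper 5 mm a hemispherical nose
- pin_left (a point): Foot of the left (+y) locating pin, x = 15, y = +50, z = 16 mm in the jig, like the other
- stop_right (a point): Foot of the right stop dowel on the jig's top, x = 46, y = -32, z = 16 mm in the jig: an upright dowel 10 mm in diameter, 18 mm high, round-topped, behind the plate. A plate whose far edge is pushed against both dowels is square to the jig and 1 mm past its seated place in x, near enough to drop over the pins
- stop_left (a point): Foot of the left stop dowel, x = 46, y = +32, z = 16 mm in the jig, like the other
- bush_plate: Loose bright steel plate, 80 (x) x 170 (y) x 8 mm, about 0.8 kg, with three raised dark drill bushes (2.5 mm high). Origin at the centre of its underside, axes as the jig's when square to it. It starts about 6 degrees tilted, resting on both pin tips and, by its edge next to the robot, on the base. Seated: flat on the base, origin at x = 0, y = 0, z = 16 mm in the jig
- hole_right (a point): Centre of the plate's right locating hole, at its underside, x = 15, y = -50 mm in the plate: 11.5 mm diameter, through. At the start the holes are 5 to 16 mm short of the pins in the jig's x and 10 to 28 mm to the right of them (-y), and the plate is turned by up to 0.1 rad
- hole_left (a point): Centre of the plate's left locating hole, at its underside, x = 15, y = +50 mm in the plate: 11.5 mm diameter, through
- clamp_arm (a joint): Angle of the swing clamp arm about its upright post, rad, growing counter-clockwise seen from above. Parked at 0 to 0.35 (at 0 it points 70 degrees counter-clockwise of the jig's +x); at 1.92 it points along the jig's -x, over the plate, at its dead stop. Friction (about 2 N at the knob) holds it anywhere. Its foot passes 1.5 mm above a seated plate but strikes one not seated
- clamp_knob (a point): Centre of the top of the black knob on the arm's free end, 73 mm above the bench, 48 mm from the pivot; the knob is 18 mm in diameter and reaches 23 mm down from here; the arm, 10 mm thick and 14 mm wide, lies 27 to 37 mm below this point
- clamp_pivot (a point): Pivot axis of the clamp arm, at the arm's underside, x = 62, y = 0, z = 36 mm in the jig; a hex nut on the arm reaches to 54 mm above the bench
- cutter_case: Bystander: loose red cutter case, 31 x 78 x 19 mm, lying right of the jig; leave it
- batten: Bystander: loose offcut of brown batten, 70 x 30 x 12 mm, lying left of the jig; leave it
Things that resemble listed ones, but are neither listed nor needed, are in the scene too. There is more than one size of the bush_plate; the one meant has the size given above.

How it is judged:
By the outcome, as a careful person would: the job done as asked, in the order asked, and still so for the second after the job is handed in, with the robot touching nothing.
It also fails if it takes over 69 s, if anything falls off the work surface, if the arm or the gripper's body presses on something with over 40 N, if the wrist force passes 120 N, or if a joint passes its speed limit or range.

## Working session

There is one attempt and no reset: what is moved stays moved. The work goes in short steps, Python scripts to look and compute and a tool call to move; the robot and the scene stay as the last step left them, time stands still between calls to the robot, and variables do not carry over. Pictures are saved under pics/ and viewed, at most 10 in all, crops included, and the job is handed in when it is done.

Besides the shell and the picture viewer there is one more tool, called after "Request:" as a command line: name --argument value ..., lists and objects as JSON in quotes. drive_tool: Moves the arm, as the interface text tells. Its arguments: {"type":"object","properties":{"motion":{"type":"array","items":{"type":"array"}},"force":{"type":"number"}},"required":["motion"]}

```bash
ls; mkdir -p pics; python3 - <<'E'
from bench import ctrl
import cv2,numpy as np
s=ctrl.get_state();print({k:np.round(v,4).tolist() for k,v in s.items()})
for n in("scene","top"):
    c=ctrl.calibration(n);print(n,{k:np.round(v,4).tolist() for k,v in c.items() if not isinstance(v,str)})
    cv2.imwrite(f"pics/{n}0.png",ctrl.get_image(n)[:,:,::-1])
print(ctrl.calibration("wrist"))
E
```

```text
pics
{'time': 0.0, 'joint_positions': [1.3271, 0.3218, -0.0701, 1.4517, 0.0226, 1.3708, -0.0569], 'qd': [0.0008, -0.0001, 0.001, -0.0003, 0.0, -0.0003, -0.0011], 'joint_torque': [0.0002, -49.1282, -0.4035, -31.2526, -0.0639, 0.0437, 0.0002], 'position': [0.1656, -0.6281, 0.2912], 'tool_rot': [-3.1137, -0.4036, 0.0005], 'ft_force': [0.1024, -0.4006, -0.0776], 'torque': [0.0436, -0.0102, -0.0448], 'grip_force': 0.0, 'grip_width': 0.9982}
scene {'K': [[425.6172, 0.0, 278.1977], [0.0, 425.6172, 204.4129], [0.0, 0.0, 1.0]], 'origin': [-0.1565, -1.0826, 0.5143], 'attitude': [1.0955, -0.3945, -0.6498]}
top {'K': [[423.9163, 0.0, 276.1005], [0.0, 423.9163, 209.2483], [0.0, 0.0, 1.0]], 'origin': [0.2959, -0.3299, 0.9875], 'attitude': [0.1658, -0.1711, -1.582]}
{'K': array([[324.41496844,   0.        , 277.76437099],
       [  0.        , 324.41496844, 211.60827529],
       [  0.        ,   0.        ,   1.        ]]), 'tool_from_camera': array([[ 9.39417939e-04,  9.65074029e-01,  2.61975639e-01,
         7.13385662e-02],
       [ 9.99999343e-01, -7.34506910e-04, -8.80096255e-04,
        -1.27676033e-03],
       [-6.56935122e-04,  2.61976293e-01, -9.65074085e-01,
        -9.36788153e-02],
       [ 0.00000000e+00,  0.00000000e+00,  0.00000000e+00,
         1.00000000e+00]])}
```

View pics/top0.png

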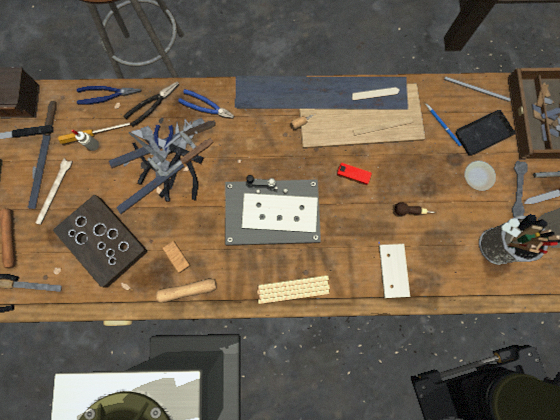

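View pics/scene0.png

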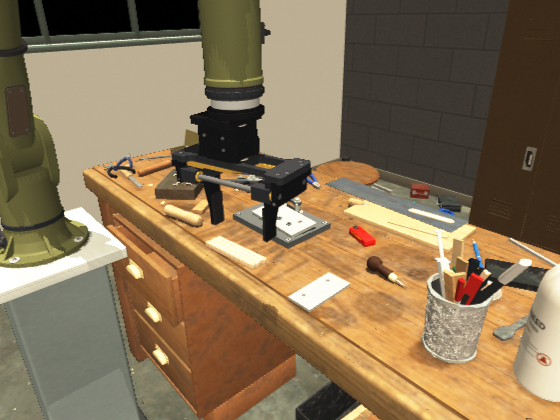

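The top view shows the dark jig at about (273,212), with a bright plate carrying bushes at (280,212), the post, knob and dowels on its far side around (250–290,185), and the red case at (353,173). Two bright plates could be the one meant: the one on the jig pins, with bushes, and the loose one at (395,270), with two small holes. The one on the jig fits the description. I'll confirm it in an enlarged crop.

```bash
cat > h.py <<'E'
import numpy as np,cv2
from scipy.spatial.transform import Rotation as R
from bench import ctrl
def cam(n,s=None):
    c=ctrl.calibration(n);K=c["K"]
    if n=="wrist":
        T=np.eye(4);T[:3,:3]=R.from_rotvec(s["tool_rot"]).as_matrix();T[:3,3]=s["position"];T=T@c["tool_from_camera"]
    else:
        T=np.eye(4);a=np.array(c["attitude"]);T[:3,:3]=R.from_rotvec(a).as_matrix() if a.size==3 else a;T[:3,3]=c["origin"]
    return K,T
def ray(K,T,p,z):
    d=T[:3,:3]@np.array([(p[0]-K[0,2])/K[0,0],-(p[1]-K[1,2])/K[1,1],-1]);o=T[:3,3]
    return o+d*(z-o[2])/d[2]
def proj(K,T,P):
    q=T[:3,:3].T@(np.asarray(P)-T[:3,3]);return np.array([K[0,2]-K[0,0]*q[0]/q[2],K[1,2]+K[1,1]*q[1]/q[2]])
E
python3 - <<'E'
from h import *
K,T=cam("top")
for n,p,z in [("jig FL",(226,181),.016),("FR",(320,179),.016),("NR",(321,242),.016),("NL",(225,245),.016),("pl FL",(244,193),.026),("pl FR",(319,195),.026),("NR",(317,232),.024),("NL",(242,229),.024),("knob",(250,181),.073),("case",(353,173),.019),("batten",(176,257),.012)]: print(n,ray(K,T,p,z).round(4))
im=cv2.imread("pics/top0.png")[165:255,210:335]
cv2.imwrite("pics/top0c.png",cv2.resize(im,None,fx=6,fy=6,interpolation=cv2.INTER_CUBIC))
E
```

```text
jig FL [ 0.578  -0.2172  0.016 ]
FR [ 0.579 -0.441  0.016]
NR [ 0.4279 -0.4373  0.016 ]
NL [ 0.4249 -0.216   0.016 ]
pl FL [ 0.5451 -0.2607  0.026 ]
pl FR [ 0.5372 -0.436   0.026 ]
NR [ 0.4501 -0.4282  0.024 ]
NL [ 0.4602 -0.2557  0.024 ]
knob [ 0.5605 -0.2775  0.073 ]
case [ 0.5916 -0.5199  0.019 ]
batten [ 0.3997 -0.1031  0.012 ]
```

View pics/top0c.png

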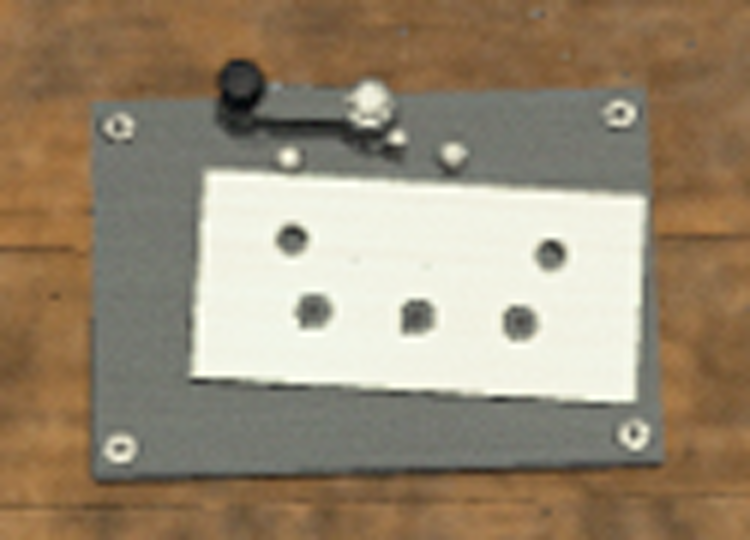

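The crop confirms the plate on the jig: three bushes, two locating holes, and about 173 × 86 mm measured. It is shifted right (-y), short in x and turned slightly. Next I bring the wrist camera over it.

Request:
drive_tool --motion '[[[0,0,0],[0,0,7.4],-1],[[0,0,0],[0,0,7.4],-1],[[4,-3.6,0],[0,0,0],1],[[4,-3.6,0],[0,0,0],1],[[4,-3.6,0],[0,0,0],1],[[4,-3.6,0],[0,0,0],1],[[4,-3.6,1],[0,0,0],1],[[4,-3.6,2],[0,0,0],1],[[4,-3.6,2],[0,0,0],1],[[3,-3,2],[0,0,0],1],[[0,0,0],[0,0,0],1],[[0,0,0],[0,0,0],1]]'

```text
time: 1.6
position: [0.4753, -0.3472, 0.222]
tool_rot: [3.141, -0.001, -0.002]
ft_force: [-0.0, 0.7, 1.0]
grip_width: 0.998
grip_force: 0.0
```

```bash
python3 - <<'E'
from h import *
s=ctrl.get_state();im=ctrl.get_image("wrist")[:,:,::-1]
np.save("s1.npy",s,allow_pickle=True);cv2.imwrite("pics/w1.png",im)
print(s["position"],s["tool_rot"],s["ft_force"])
E
```

```text
[ 0.47529631 -0.34721704  0.22195737] [ 3.14127200e+00 -1.20957618e-03 -1.69083299e-03] [-0.01478174  0.70843528  1.04649434]
```

View pics/w1.png

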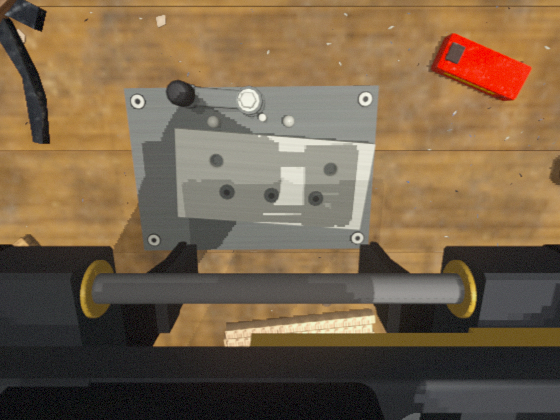

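The wrist view shows the jig with corner screws at (138,102), (366,100), (357,238) and (154,240). Dowel tops are at (213,122) and (288,121), the nut at (248,100), the knob at (180,93), the plate holes at (216,160) and (330,169), and the red case at (480,67).

```bash
cat > m.py <<'E'
from h import *
def run(s,pts,jig=None):
    K,T=cam("wrist",s); W={n:ray(K,T,p,z) for n,p,z in pts}
    for n in W: print(n,W[n].round(4))
    return W
E
python3 - <<'E'
from m import *
s=np.load("s1.npy",allow_pickle=True).item()
W=run(s,[("sFL",(138,102),.016),("sFR",(366,100),.016),("sNR",(357,238),.016),("sNL",(154,240),.016),("dL",(213,122),.034),("dR",(288,121),.034),("nut",(248,100),.054),("knob",(180,93),.073),("hL",(216,160),.031),("hR",(330,169),.031),("pNL",(178,216),.024),("pNR",(355,229),.024),("pFL",(177,128),.032),("pFR",(374,142),.032),("case",(480,67),.019)])
print("jig c",np.mean([W[k] for k in("sFL","sFR","sNR","sNL")],0))
d=(W["dL"]-W["dR"]);print("yaw",np.arctan2(-d[0],d[1]),np.linalg.norm(d))
d=(W["hL"]-W["hR"]);print("plate yaw",np.arctan2(-d[0],d[1]),np.linalg.norm(d))
d=(W["sFL"]-W["sFR"]);print("yaw",np.arctan2(-d[0],d[1]),np.linalg.norm(d))
d=(W["sNL"]-W["sNR"]);print("yaw",np.arctan2(-d[0],d[1]),np.linalg.norm(d))
E
```

```text
sFL [ 0.5643 -0.2239  0.016 ]
sFR [ 0.566  -0.4236  0.016 ]
sNR [ 0.438  -0.4239  0.016 ]
sNL [ 0.436  -0.2251  0.016 ]
dL [ 0.5474 -0.2922  0.034 ]
dR [ 0.5482 -0.3549  0.034 ]
nut [ 0.5635 -0.3236  0.054 ]
knob [ 0.567  -0.2774  0.073 ]
hL [ 0.5155 -0.2925  0.031 ]
hR [ 0.5077 -0.3922  0.031 ]
pNL [ 0.4627 -0.2531  0.024 ]
pNR [ 0.4499 -0.4194  0.024 ]
pFL [ 0.5425 -0.2611  0.032 ]
pFR [ 0.5309 -0.4287  0.032 ]
case [ 0.5923 -0.5173  0.019 ]
jig c [ 0.50109368 -0.32412037  0.016     ]
yaw 0.013019080930865066 0.06273232997389525
plate yaw -0.07852601249623523 0.09997381655456762
yaw 0.008551365052771914 0.1996728328243841
yaw 0.010252268244619661 0.19887259205727972
```

Request:
drive_tool --motion '[[[-2.8,-0.3,0],[0,0,-0.6],1],[[-2.8,-0.3,2],[0,0,0],1],[[0,0,4],[0,0,0],1],[[0,0,4],[0,0,0],1],[[0,0,2.3],[0,0,0],1],[[0,0,1],[0,0,0],1],[[0,0,0],[0,0,0],1],[[0,0,0],[0,0,0],1]]'

```text
time: 2.65
position: [0.4203, -0.3419, 0.0906]
tool_rot: [3.14, 0.015, 0.003]
ft_force: [0.4, -0.1, -0.2]
grip_width: 0.999
grip_force: 0.0
```

Request:
drive_tool --motion '[[[0.4,0,0.1],[0,0,0],1],[[0.4,0,0],[0,0,0],1],[[0.4,0,0],[0,0,0],1],[[0.4,0,0],[0,0,0],1],[[0.4,0,0],[0,0,0],1],[[0.4,0,0],[0,0,0],1],[[0.3,0,0],[0,0,0],1],[[0.2,0,0],[0,0,0],1],[[0,0,0],[0,0,0],1]]'

```text
time: 3.78
position: [0.4468, -0.3422, 0.088]
tool_rot: [3.141, 0.012, -0.005]
ft_force: [-4.7, -1.4, 0.9]
grip_width: 0.997
grip_force: 2.3
```

Request:
drive_tool --motion '[[[0.2,0,0],[0,0,0],1],[[0,0,0],[0,0,0],1]]'

```text
time: 4.03
position: [0.4487, -0.3425, 0.088]
tool_rot: [3.14, 0.012, -0.006]
ft_force: [-5.0, -3.3, 1.0]
grip_width: 1.005
grip_force: 2.4
```

Request:
drive_tool --motion '[[[0.2,0,0],[0,0,0],1],[[0,0,0],[0,0,0],1]]'

```text
time: 4.28
position: [0.4507, -0.3426, 0.088]
tool_rot: [3.14, 0.012, -0.005]
ft_force: [-4.9, -2.7, 0.7]
grip_width: 0.997
grip_force: 2.3
```

Request:
drive_tool --motion '[[[0.2,0,0],[0,0,0],1],[[0,0,0],[0,0,0],1]]'

```text
time: 4.53
position: [0.4526, -0.3427, 0.0879]
tool_rot: [3.14, 0.011, -0.005]
ft_force: [-5.2, -3.0, -0.9]
grip_width: 1.003
grip_force: 2.3
```

Request:
drive_tool --motion '[[[0.1,0,0],[0,0,0],1],[[0,0,0],[0,0,0],1]]'

```text
time: 4.78
position: [0.453, -0.3427, 0.0879]
tool_rot: [3.14, 0.011, -0.008]
ft_force: [-6.8, -3.8, 1.8]
grip_width: 0.999
grip_force: 3.2
```

```bash
python3 - <<'E'
from h import *
s=ctrl.get_state();im=ctrl.get_image("wrist")[:,:,::-1]
np.save("s2.npy",s,allow_pickle=True);cv2.imwrite("pics/w2.png",im)
print(s["position"],s["tool_rot"],s["ft_force"])
E
```

```text
[ 0.45295251 -0.34274668  0.08788563] [ 3.14017264  0.01091929 -0.00759075] [-6.81009865 -3.77892857  1.83270043]
```

View pics/w2.png

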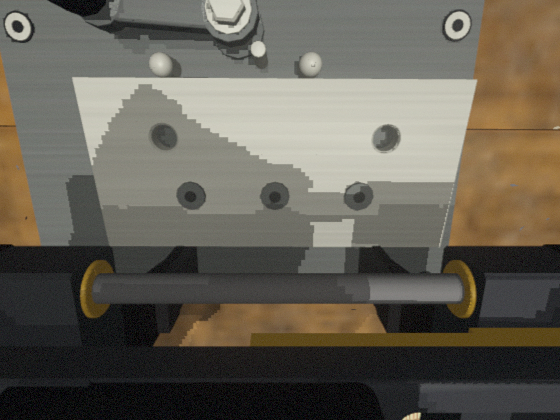

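The plate is now square against both dowels, with its far edge level at rows 78–80. The holes are at (163,137) and (386,139), and the dowel tops at (161,64) and (311,64). Next I work out the remaining y shift.

```bash
python3 - <<'E'
from m import *
s=np.load("s2.npy",allow_pickle=True).item()
W=run(s,[("dL",(161,64),.034),("dR",(311,64),.034),("sFL",(18,26),.016),("sFR",(457,25),.016),("hL",(163,137),.031),("hR",(386,139),.031),("pFL",(74,78),.032),("pFR",(476,80),.032),("pNR",(441,246),.024)])
print((W["dL"]+W["dR"])/2,(W["hL"]+W["hR"])/2)
E
```

```text
dL [ 0.5474 -0.2922  0.034 ]
dR [ 0.5479 -0.3549  0.034 ]
sFL [ 0.5656 -0.2226  0.016 ]
sFR [ 0.5677 -0.4227  0.016 ]
hL [ 0.5174 -0.2895  0.031 ]
hR [ 0.5173 -0.3903  0.031 ]
pFL [ 0.5418 -0.2539  0.032 ]
pFR [ 0.5424 -0.4262  0.032 ]
pNR [ 0.4631 -0.4264  0.024 ]
[ 0.54761746 -0.32358983  0.034     ] [ 0.51739664 -0.3398834   0.031     ]
```

Request:
drive_tool --motion '[[[-1.5,0,0],[0,0,0],1],[[0,0,-3],[0,0,0],-1],[[0,0,-3],[0,0,0],-1],[[1.6,2.8,0],[0,0,0],-1],[[1.6,2.8,0],[0,0,0],-1],[[1.6,2.8,0],[0,0,0],-1],[[1.6,2.7,0],[0,0,0],-1],[[0,0,0],[0,0,0],-1],[[0,0,3],[0,0,0],-1],[[0,0,2],[0,0,0],-1],[[0,0,0],[0,0,0],-1],[[0,0,0],[0,0,0],-1]]'

```text
time: 6.32
position: [0.5062, -0.4511, 0.0991]
tool_rot: [3.141, 0.016, 0.001]
ft_force: [0.5, -1.2, -0.4]
grip_width: 0.009
grip_force: 0.0
```

Request:
drive_tool --motion '[[[-0.4,0.2,1],[0,0,0],-1],[[0,0,0],[0,0,0],-1],[[0,-0.3,0],[0,0,0],-1],[[0,-0.3,0],[0,0,0],-1],[[0,-0.3,0],[0,0,0],-1],[[0,-0.3,0],[0,0,0],-1],[[0,-0.2,0],[0,0,0],-1],[[0,0,0],[0,0,0],-1]]'

```text
time: 7.32
position: [0.5019, -0.4389, 0.0883]
tool_rot: [3.142, 0.016, 0.0]
ft_force: [0.3, 0.1, 0.3]
grip_width: 0.003
grip_force: 0.0
```

Request:
drive_tool --motion '[[[0,-0.3,0],[0,0,0],-1],[[0,-0.3,0],[0,0,0],-1],[[0,0,0],[0,0,0],-1]]'

```text
time: 7.7
position: [0.5015, -0.4339, 0.0884]
tool_rot: [3.14, 0.015, 0.0]
ft_force: [0.6, -2.3, -1.3]
grip_width: 0.002
grip_force: 1.4
```

Request:
drive_tool --motion '[[[0,-0.2,0],[0,0,0],-1],[[0,-0.2,0],[0,0,0],-1],[[0,-0.2,0],[0,0,0],-1],[[0,-0.1,0],[0,0,0],-1],[[0,0,0],[0,0,0],-1]]'

```text
time: 8.32
position: [0.5016, -0.426, 0.0883]
tool_rot: [-3.141, -0.016, 0.0]
ft_force: [-1.3, -3.7, -0.1]
grip_width: 0.003
grip_force: 2.0
```

```bash
python3 - <<'E'
from h import *
s=ctrl.get_state();im=ctrl.get_image("wrist")[:,:,::-1]
np.save("s3.npy",s,allow_pickle=True);cv2.imwrite("pics/w3.png",im)
print(s["position"],s["tool_rot"],s["ft_force"])
E
```

```text
[ 0.50156526 -0.4260089   0.08827745] [-3.14148004e+00 -1.58895438e-02  4.93088066e-04] [-1.3120648  -3.68731079 -0.08337001]
```

View pics/w3.png

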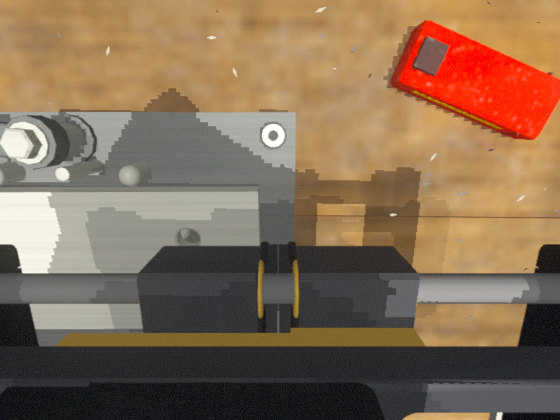

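The red case is untouched. The plate's far right corner is at (259,184), the right hole at (188,237), the right dowel top at (134,175) and the far right screw at (273,135).

```bash
python3 - <<'E'
from m import *
s=np.load("s3.npy",allow_pickle=True).item()
W=run(s,[("dR",(134,173),.034),("sFR",(273,135),.016),("hR",(188,237),.031),("hRflat",(188,237),.024),("pFR",(259,187),.032)])
E
```

```text
dR [ 0.55   -0.3586  0.034 ]
sFR [ 0.5671 -0.4219  0.016 ]
hR [ 0.5182 -0.3806  0.031 ]
hRflat [ 0.5157 -0.3786  0.024 ]
pFR [ 0.5438 -0.4157  0.032 ]
```

Request:
drive_tool --motion '[[[0,-0.2,0],[0,0,0],-1],[[0,-0.2,0],[0,0,0],-1],[[0,0,0],[0,0,0],-1]]'

```text
time: 8.75
position: [0.5021, -0.4203, 0.0881]
tool_rot: [-3.139, -0.018, 0.0]
ft_force: [0.3, -0.3, 0.3]
grip_width: 0.007
grip_force: 0.0
```

Request:
drive_tool --motion '[[[0,-0.1,0],[0,0,0],-1],[[0,0,0],[0,0,0],-1]]'

```text
time: 9.0
position: [0.5019, -0.4205, 0.0883]
tool_rot: [-3.141, -0.017, -0.0]
ft_force: [-0.4, -0.0, 0.3]
grip_width: 0.003
grip_force: 0.0
```

Request:
drive_tool --motion '[[[0,-0.1,0],[0,0,0],-1],[[0,0,0],[0,0,0],-1]]'

```text
time: 9.25
position: [0.5017, -0.4201, 0.0883]
tool_rot: [3.142, 0.016, 0.0]
ft_force: [1.1, -0.7, -0.5]
grip_width: 0.005
grip_force: 0.2
```

The push force fell to zero, so the plate probably dropped. I lift off and look.

Request:
drive_tool --motion '[[[0,1,0],[0,0,0],-1],[[0,0,-3],[0,0,0],-1],[[0,0,-4],[0,0,0],-1],[[-1,-3,-2],[0,0,0],-1],[[-1,-3,-1],[0,0,0],-1],[[-1,-3,0],[0,0,0],-1],[[-1,-1,0],[0,0,0],-1],[[0,0,0],[0,0,0],-1],[[0,0,0],[0,0,0],-1]]'

```text
time: 10.38
position: [0.4606, -0.3321, 0.1882]
tool_rot: [3.141, 0.013, 0.0]
ft_force: [0.8, 0.4, 0.5]
grip_width: 0.005
grip_force: 0.0
```

```bash
python3 - <<'E'
from h import *
s=ctrl.get_state();im=ctrl.get_image("wrist")[:,:,::-1]
np.save("s4.npy",s,allow_pickle=True);cv2.imwrite("pics/w4.png",im)
print(s["position"],s["tool_rot"],s["ft_force"])
E
```

```text
[ 0.46061959 -0.33214134  0.18821918] [3.14082527e+00 1.29557404e-02 4.20112868e-04] [0.8038765  0.365613   0.47574439]
```

View pics/w4.png

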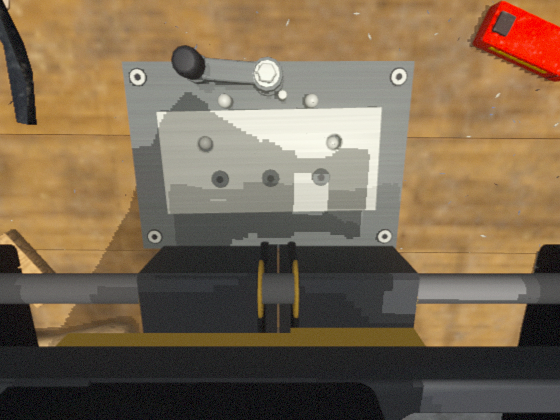

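Bright pin noses now fill both holes at (205,144) and (334,142). The plate corners are at (157,112), (381,107), (376,209) and (168,213), and the knob at (187,62). I check flatness by size and plan the clamp push.

```bash
python3 - <<'E'
from m import *
s=np.load("s4.npy",allow_pickle=True).item()
W=run(s,[("sFL",(138,77),.016),("sFR",(399,76),.016),("sNR",(384,236),.016),("sNL",(154,237),.016),("pinL",(205,144),.023),("pinR",(334,142),.023),("FL",(157,112),.024),("FR",(381,107),.024),("NR",(376,209),.024),("NL",(168,213),.024),("nut",(267,73),.054),("knob",(187,62),.073)])
d=lambda a,b:print(a,b,np.linalg.norm(W[a]-W[b]).round(4))
d("FL","FR");d("NL","NR");d("FL","NL");d("FR","NR");d("pinL","pinR")
print("jig",np.mean([W[k] for k in("sFL","sFR","sNR","sNL")],0),"plate",np.mean([W[k] for k in("FL","FR","NR","NL")],0))
E
```

```text
sFL [ 0.565  -0.2237  0.016 ]
sFR [ 0.5676 -0.4229  0.016 ]
sNR [ 0.4384 -0.4237  0.016 ]
sNL [ 0.4358 -0.2242  0.016 ]
pinL [ 0.5158 -0.2739  0.023 ]
pinR [ 0.5182 -0.3747  0.023 ]
FL [ 0.5393 -0.2388  0.024 ]
FR [ 0.5445 -0.4088  0.024 ]
NR [ 0.4647 -0.412   0.024 ]
NL [ 0.4597 -0.2408  0.024 ]
nut [ 0.5635 -0.3233  0.054 ]
knob [ 0.5664 -0.2764  0.073 ]
FL FR 0.1701
NL NR 0.1713
FL NL 0.0796
FR NR 0.08
pinL pinR 0.1009
jig [ 0.50171492 -0.32361444  0.016     ] plate [ 0.50207084 -0.32511008  0.024     ]
```

Seated: all edges measure 170 × 80 mm at z = 24 mm, and both pins show in the holes. For the clamp, the pivot is at (0.5636,-0.3234), and the arm points about 86°. I go in behind the knob on its +x side.

Request:
drive_tool --motion '[[[3.3,-1.2,0],[0,0,0],-1],[[3.4,-1.2,0],[0,0,0],-1],[[3.3,-1.1,0],[0,0,0],-1],[[3.3,-1.1,0],[0,0,0],-1],[[0,0,0],[0,0,0],-1],[[0,0,3],[0,0,0],-1],[[0,0,2.2],[0,0,0],-1],[[0,0,0],[0,0,0],-1],[[0,0,0],[0,0,0],-1]]'

```text
time: 11.55
position: [0.5933, -0.2843, 0.1371]
tool_rot: [3.141, 0.014, 0.001]
ft_force: [-0.7, 0.9, 0.2]
grip_width: 0.005
grip_force: 0.0
```

Request:
drive_tool --motion '[[[0,0.1,1.1],[0,0,0],-1],[[0,0,0],[0,0,0],-1],[[-0.5,-0.3,0],[0,0,0],-1],[[-0.5,-0.3,0],[0,0,0],-1],[[-0.6,-0.2,0],[0,0,0],-1],[[-0.6,-0.2,0],[0,0,0],-1],[[-0.6,0,0],[0,0,0],-1],[[-0.6,0,0],[0,0,0],-1],[[0,0,0],[0,0,0],-1]]'

```text
time: 12.68
position: [0.5587, -0.2749, 0.1256]
tool_rot: [3.141, 0.014, 0.0]
ft_force: [1.5, -0.7, -0.5]
grip_width: 0.004
grip_force: 0.6
```

Request:
drive_tool --motion '[[[-0.6,0.1,0],[0,0,0],-1],[[-0.6,0.2,0],[0,0,0],-1],[[-0.6,0.3,0],[0,0,0],-1],[[-0.5,0.3,0],[0,0,0],-1],[[0,0,0],[0,0,0],-1]]'

```text
time: 13.3
position: [0.5348, -0.2837, 0.1247]
tool_rot: [-3.141, -0.014, 0.004]
ft_force: [-0.4, -0.3, 0.4]
grip_width: 0.008
grip_force: 0.2
```

Request:
drive_tool --motion '[[[-0.5,0.4,-0.1],[0,0,0],-1],[[-0.4,0.4,0],[0,0,0],-1],[[-0.2,0.3,0],[0,0,0],-1],[[0,0,0],[0,0,0],-1]]'

```text
time: 13.8
position: [0.5248, -0.2957, 0.1262]
tool_rot: [3.141, 0.014, -0.001]
ft_force: [0.1, -0.4, -0.8]
grip_width: 0.007
grip_force: 0.0
```

Request:
drive_tool --motion '[[[-0.2,0.3,0],[0,0,0],-1],[[0,0,0],[0,0,0],-1]]'

```text
time: 14.05
position: [0.5233, -0.2983, 0.1263]
tool_rot: [3.141, 0.015, -0.0]
ft_force: [0.6, 0.3, -0.0]
grip_width: 0.005
grip_force: 0.2
```

Request:
drive_tool --motion '[[[-0.1,0.2,0],[0,0,0],-1],[[0,0,0],[0,0,0],-1]]'

```text
time: 14.3
position: [0.5224, -0.3001, 0.1263]
tool_rot: [3.141, 0.016, 0.0]
ft_force: [-0.3, 0.5, -0.4]
grip_width: 0.001
grip_force: 0.4
```

Request:
drive_tool --motion '[[[-0.1,0.2,0],[0,0,0],-1],[[0,0.2,0],[0,0,0],-1],[[0,0,0],[0,0,0],-1]]'

```text
time: 14.68
position: [0.5211, -0.3043, 0.1262]
tool_rot: [3.141, 0.015, -0.001]
ft_force: [0.1, 0.4, 1.6]
grip_width: 0.003
grip_force: 0.5
```

Request:
drive_tool --motion '[[[0,0.1,0],[0,0,0],-1],[[0,0,0],[0,0,0],-1]]'

```text
time: 14.92
position: [0.5211, -0.305, 0.1261]
tool_rot: [-3.142, -0.015, 0.001]
ft_force: [-1.0, 1.3, 0.7]
grip_width: 0.006
grip_force: 0.8
```

Request:
drive_tool --motion '[[[0,0.1,0],[0,0,0],-1],[[0,0,0],[0,0,0],-1]]'

```text
time: 15.18
position: [0.5212, -0.306, 0.1261]
tool_rot: [-3.141, -0.015, 0.001]
ft_force: [-2.2, 1.9, 0.3]
grip_width: 0.009
grip_force: 0.8
```

Request:
drive_tool --motion '[[[0,0.2,0],[0,0,0],-1],[[0,0,0],[0,0,0],-1]]'

```text
time: 15.42
position: [0.5213, -0.3067, 0.126]
tool_rot: [-3.139, -0.016, 0.002]
ft_force: [-2.9, 4.5, 1.5]
grip_width: 0.006
grip_force: 2.3
```

```bash
python3 - <<'E'
from h import *
s=ctrl.get_state();im=ctrl.get_image("wrist")[:,:,::-1]
np.save("s5.npy",s,allow_pickle=True)
t=ctrl.get_image("top")[165:255,210:335,::-1]
cv2.imwrite("pics/w5.png",np.vstack([cv2.resize(im[:260],(560,260)),cv2.resize(t,(470,338),interpolation=cv2.INTER_CUBIC)[:, :] if 0 else cv2.copyMakeBorder(cv2.resize(t,(470,338),interpolation=cv2.INTER_CUBIC),0,0,0,90,0)]))
E
```

```text
(no output)
```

View pics/w5.png

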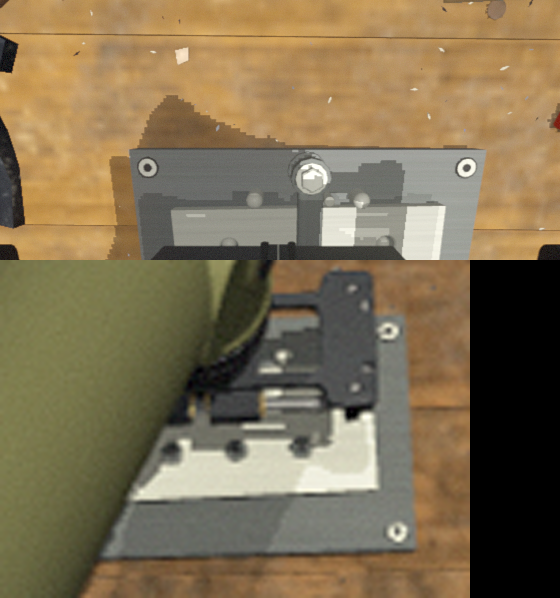

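The arm now points straight along -x from the nut at (311,178), and the force is rising as it would at the stop. I give it one firmer push, then retreat and check.

Request:
drive_tool --motion '[[[0,0.2,0],[0,0,0],-1],[[0,0.2,0],[0,0,0],-1],[[0,0,0],[0,0,0],-1]]'

```text
time: 15.9
position: [0.5214, -0.3073, 0.1259]
tool_rot: [-3.134, -0.019, 0.005]
ft_force: [-4.6, 10.4, 5.8]
grip_width: 0.003
grip_force: 5.6
```

Request:
drive_tool --motion '[[[0,-1.5,0],[0,0,0],-1],[[0,0,-3],[0,0,0],-1],[[-1.5,0,-4],[0,0,0],-1],[[-2,1,-3],[0,0,0],-1],[[-2,1,0],[0,0,0],-1],[[0,0,0],[0,0,0],-1],[[0,0,0],[0,0,0],-1],[[0,0,0],[0,0,0],-1]]'

```text
time: 16.9
position: [0.4675, -0.3166, 0.2258]
tool_rot: [-3.141, -0.018, -0.0]
ft_force: [0.1, 0.3, -0.5]
grip_width: 0.007
grip_force: 0.0
```

```bash
python3 - <<'E'
from h import *
s=ctrl.get_state();im=ctrl.get_image("wrist")[:,:,::-1]
np.save("s6.npy",s,allow_pickle=True);cv2.imwrite("pics/w6.png",im);print(s["position"])
E
```

```text
[ 0.46747185 -0.31659444  0.22577617]
```

View pics/w6.png

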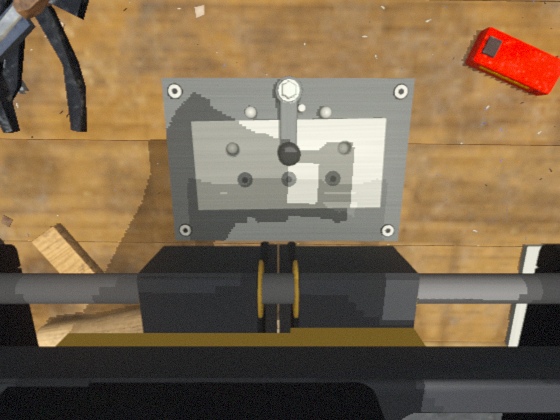

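The arm lies over the plate: knob at (289,153), nut at (288,90). The pins still fill both holes at (233,149) and (344,148), and the case and batten have not moved. The knob held still against 10 N, so it is at its dead stop. I hand the job in.

```bash
python3 -c "
from bench import ctrl
print(ctrl.close_job())"
```

```text
the job is handed in; nothing more can be done
None
```

The bush plate lies flat on the base with both pins in its holes, the clamp arm is at its dead stop over it, the case and batten are where they were, and the job was handed in at about 17 s.

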